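# Load specimen cassettes into a spring-loaded feed magazine

### The job

Load both specimen cassettes into the feed magazine, one at a time and lying flat, lid up: set one in the mouth and push it down against the spring until both sprung lips have snapped out over it and it stays down when let go, then do the same with the second on top of the first. Be gentle: never press on the magazine or the stack with more than 20 N, and leave the agar dish and the marker pen where they are.

Things in the scene. Friction and masses are not known exactly. Their poses are not given: they have to be found in the camera images.
- magazine: feed magazine fixed to the worktop. Origin: centre of the underside of its foot plate (110 x 46 x 8 mm), z up, x along the mouth's length. On the foot stands an aluminium head: an upright well, open on top, centred on the origin. A height screw sets the head up to 7 mm above or below nominal, NOT measured, different each time: all heights told (nominal, above the origin) are uncertain by that.
- mouth (a point): nominal centre of the well's rim, 69 mm above the foot's underside (head's real height +-7 mm). Well 59 (x) x 31 (y) mm inside, 1.5 mm play round a cassette; walls 4 mm, flared out above 61 mm. Only the ends and the corners beyond 17 mm along x reach up; between, the two long sides end at 18 mm, so fingers holding a cassette by its long sides pass down freely.
- rest (a point): nominal centre (49 mm, +-7) of the underside of a cassette set loosely in the mouth: it rests on the upper slopes of two sprung steel lips, one at each end, which stick 4.5 mm into the well. Pushed down on its middle it first wedges them back, roughly 3 to 8 N (a catch may take 12 N), then slides between them more easily; they snap out over it only when its top is below their underside.
- lip_line (a point): nominal height of the lips' flat underside (42 mm, +-7), on the well's axis. A plate on a spring (1.4 N in the empty well, about 4 N when full) waits 1 mm below and holds a loaded cassette up against the lips; the first moves down when the second is pushed in on top.
- solid (a point): nominal height (40.5 mm, +-7) of the upper cassette's top when two are in and the lower one meets hard rubber stops: always 1.5 mm below the lips' underside, so then they are shut over it (10 mm lower with the first one). From there the force rises steeply, about 15 N per mm. The magazine is damaged above 20 N.
- lip_0 (a joint): sprung lip at the magazine's +x end: 0 m = fully out into the well, grows to 0.006 as it is pushed back
- lip_1 (a joint): sprung lip at the magazine's -x end: 0 m = fully out into the well, grows to 0.006 as it is pushed back
- stops (a joint): how far the hard rubber end stops deep in the well are squeezed: 0 m = not touched, 0.001 per 15 N; damaged above 20 N (0.0013)
- cassette_a: specimen cassette: a closed flat white plastic box with a slotted lid, 56 (its x) x 28 (y) x 10 (z) mm, about 30 g; both cassettes are alike and go in either way round. Origin: centre of its underside, z up (lid). At the start it lies on the worktop beside the magazine, with cassette_b on top of it.
- cassette_b: specimen cassette: a closed flat white plastic box with a slotted lid, 56 (its x) x 28 (y) x 10 (z) mm, about 30 g; both cassettes are alike and go in either way round. Origin: centre of its underside, z up (lid). At the start it lies on top of cassette_a, its underside 10 mm above the worktop.
- agar_dish: bystander: closed round agar dish, 92 mm across, 17 mm high, standing on the worktop near the magazine; origin at the centre of its underside
- marker: bystander: white marker pen with a black cap, 132 mm long (its y), 15 mm thick, lying on the worktop; origin below its middle

How it is judged:
On the way, in this order (a step that is already met when the one before it is completed fails the run):
1. one cassette is snapped in under both lips and stays down while the fingers do not touch it, the other still away from the magazine (((z of cassette_a in the frame of magazine between 0.007 and 0.0393 m and horizontal distance between cassette_a and magazine below 0.005 m and angle between cassette_a's own z axis and vertical below 0.07 rad and angle between the x axis of cassette_a and the x axis of magazine, either way round below 0.12 rad and contact force between the fingers and cassette_a below 0.1 N and horizontal distance between cassette_b and magazine above 0.05 m) or (z of cassette_b in the frame of magazine between 0.007 and 0.0393 m and horizontal distance between cassette_b and magazine below 0.005 m and angle between cassette_b's own z axis and vertical below 0.07 rad and angle between the x axis of cassette_b and the x axis of magazine, either way round below 0.12 rad and contact force between the fingers and cassette_b below 0.1 N and horizontal distance between cassette_a and magazine above 0.05 m)) and value of joint each of lip_0, lip_1 below 0.0015 m), for 0.2 s.
2. the other one is snapped in on top of it as well, fingers off (((z of cassette_a in the frame of magazine between 0.007 and 0.0393 m and horizontal distance between each of cassette_a, cassette_b and magazine below 0.005 m and angle between each of cassette_a, cassette_b's own z axis and vertical below 0.07 rad and angle between the x axis of each of cassette_a, cassette_b and the x axis of magazine, either way round below 0.12 rad and z of cassette_b in the frame of magazine between 0.007 and 0.0293 m) or (z of cassette_b in the frame of magazine between 0.007 and 0.0393 m and horizontal distance between each of cassette_b, cassette_a and magazine below 0.005 m and angle between each of cassette_b, cassette_a's own z axis and vertical below 0.07 rad and angle between the x axis of each of cassette_b, cassette_a and the x axis of magazine, either way round below 0.12 rad and z of cassette_a in the frame of magazine between 0.007 and 0.0293 m)) and value of joint each of lip_0, lip_1 below 0.0015 m and contact force between the fingers and cassette_a below 0.1 N and contact force between the fingers and cassette_b below 0.1 N), for 0.2 s.
At the end, for the whole second after the job is handed in: Both cassettes lie flat (4 degrees) in the well, one on the other, centred within 5 mm, lengthwise within 7 degrees, undersides less than 29.3 mm (lower) and 39.3 mm (upper) above the magazine's origin, both lips out to within 1.5 mm, nothing held, all at rest (all of step 2 and linear speed of each of cassette_a, cassette_b below 0.01 m/s); the robot touches nothing.
It fails at once if the magazine's end stops are pressed with more than 20 N (value of joint stops above 0.00134 m).
It fails at once if the robot itself presses on the magazine with more than 25 N (contact force between any of the fingers, the arm and magazine above 25 N).
It fails at once if a cassette is forced against the magazine (contact forces on the magazine add up to more than 80 N) (contact force between magazine and anything else above 80 N).
It fails at once if the agar dish or the marker is moved more than 20 mm (distance of any of agar_dish, marker from where it was at the start of the episode above 0.02 m).
It also fails if it takes over 72 s, if anything falls off the work surface, if the arm or the gripper's body presses on something with over 40 N, if the wrist force passes 120 N, or if a joint passes its speed limit or range.

### The arm

A 7-joint arm with a two-finger parallel gripper is mounted at the origin on a cart in front of the work surface, level with it; the furniture and walls round the work are solid. World frame = base frame: x ahead of the robot, y to its left, z up, the work surface at z = 0. Lengths are in m, angles in rad, forces in N, time in s.
With the tool pointing down it reaches from about 0.425 to 0.925 m from the base axis. Payload 6.8 kg.
Tool frame: the origin (TCP) lies between the finger pads; the fingertips stand 11 mm ahead of it and the grasp point (between the pads) lies 8 mm behind it; z points along the fingers, y is the line along which they close (so a half turn about z gives the same grasp; the last joint's range is limited). The gripper opens to 85 mm and grips with 20 to 120 N. Pads are 22 mm wide; open, the fingers measure 114 mm over their backs; the gripper's body (76 mm by 85 mm) begins 54 mm behind the grasp point. The pads swing forward as they close: fully open they stand 13 mm farther back than shut.
Start: joints at [1.131, 0.477, 0.022, 1.555, -0.011, 1.109, -0.083], TCP at [0.22, -0.638, 0.242] pointing down, gripper open.
Joint ranges: [-2.96, 2.96], [-0.34, 2.1], [-1.41, 1.46], [0.24, 2.44], [-1.37, 4.51], [0.17, 1.92], [-2.96, 2.96]. Speed limits (rad/s): [2.39, 2.39, 3.14, 3.14, 3.14, 3.14, 3.14].

### API

Orientations are given as a rotation vector (axis times angle).
In Python, from bench import r gives the robot as it stands.
- The arm moves only by the tool send_rows, never from a script. Its argument "deltas" is a list of rows, each an object of numbers: "dx", "dy", "dz": the shift along the world's x, y, z in mm; "rx", "ry", "rz": the turn, a rotation vector about the world's x, y, z in degrees. A call has 1 to 5 rows; each row is the pose to reach, as a shift and turn from the pose commanded when the call began; what a row does not reach only later rows make up. A row lasts 1/12 s, in which the tool goes at most 41.7 mm and 7.16 degrees, less where a joint would pass 70% of its speed; a pose out of reach is approached as far as the arm can. A call with a gripper value outside its range is refused whole. "jaw" is the finger opening in mm, from 0 to 85.4, set as the call begins (left out, the last holds). The fingers move at their own pace and stop on an object; "newtons" is the grip in N (left out, the last holds). Time passes only in rows, so rows that repeat a pose let the fingers close. It gives the time, the measured TCP pose, the force, the opening and the grip force at its end, in the units of the state.
- r.get_obs(): the state, without advancing time (a new reading comes with each control period).
- r.grab_frame(name): name is "scene" or "top" or "wrist"; returns a dict with "frame" (480x640x3 uint8, blue, green, red), "z_map" (480x640 float32, m along the optical axis (not along the pixel's ray), 0 where there is no reading), "vertical_fov" (degrees; the focal length in pixels is half the picture's height over the tangent of half this angle, whatever the lens; pixels are square), "cx", "cy" (the principal point, pixels), "xyz" and "orientation" of the camera in the world. Camera axes: x right, y down, z forward; pixel columns grow to the right and rows downward; lengths in m; the calibration is good to about 2 mm. A picture is of the moment at which its call begins.
- r.hand_in(): hands the job in; it is judged then, once.
The state is a dict: "clock": time; "joints": joint angles; "qvel": joint speeds; "tau": joint torques, N m; "tcp_pos": TCP position; "orientation": TCP orientation; "contact_force": force on the tool from outside, world axes, zero at the start; "moment": the same for the moment, N m; "grip_width": finger opening in m; "gripper_force": force on a finger pad.
Only numpy, scipy, OpenCV 4.12 (cv2) and the standard library are available. Lean on these libraries where they do the work, as an engineer would, in place of code of your own. Each camera call takes 0.05 s, during which the arm holds its last target. There are 200 camera calls.

## Working session

There is one attempt and no reset: what is moved stays moved. The work goes in short steps, Python scripts to look and compute and a tool call to move; the robot and the scene stay as the last step left them, time stands still between calls to the robot, and variables do not carry over. Pictures are saved under pics/ and viewed, at most 10 in all, crops included, and the job is handed in when it is done.

Besides the shell and the picture viewer there is one more tool, called by a JSON object that holds its "fn" and its "kwargs", one argument or row to a line. send_rows: Moves the arm, as the interface text tells. Its arguments: {"type":"object","properties":{"deltas":{"type":"array","items":{"type":"object","properties":{"dx":{"type":"number"},"dy":{"type":"number"},"dz":{"type":"number"},"rx":{"type":"number"},"ry":{"type":"number"},"rz":{"type":"number"}}}},"jaw":{"type":"number"},"newtons":{"type":"number"}},"required":["deltas"]}

```bash
mkdir -p pics; cat > h.py <<'E'
import numpy as np, cv2
from scipy.spatial.transform import Rotation as R
from bench import r
def grab(n):
    f=r.grab_frame(n); z=f['z_map']; h=z.shape[0]
    fl=h/2/np.tan(np.radians(f['vertical_fov'])/2)
    v,u=np.indices(z.shape)
    c=np.stack([(u-f['cx'])/fl*z,(v-f['cy'])/fl*z,z],-1)
    o=np.array(f['orientation']); 
    Rm=R.from_rotvec(o).as_matrix() if o.size==3 else o.reshape(3,3)
    w=c@Rm.T+np.array(f['xyz']); w[z==0]=np.nan
    return f['frame'],w,f
E
python3 - <<'E'
from h import *
s=r.get_obs(); print(s['tcp_pos'],s['orientation'],s['contact_force'])
for n in('top','scene'):
    im,w,f=grab(n); cv2.imwrite(f'pics/{n}0.png',im); np.save(f'{n}.npy',w); print(n,f['xyz'],f['orientation'],f['vertical_fov'])
E
```

```text
[ 0.21967774 -0.63763013  0.24132041] [-3.09668126e+00 -5.18510902e-01  6.75255279e-04] [0.44920854 0.35169168 0.61163297]
top [ 0.32891643 -0.44146927  0.97486617] [-2.1223002   2.1705792  -0.16613363] 42.153230701741556
scene [ 1.12590714 -0.08921849  0.47909773] [-1.2185815  -1.99858444  1.19662375] 49.980045384328655
```

View pics/top0.png

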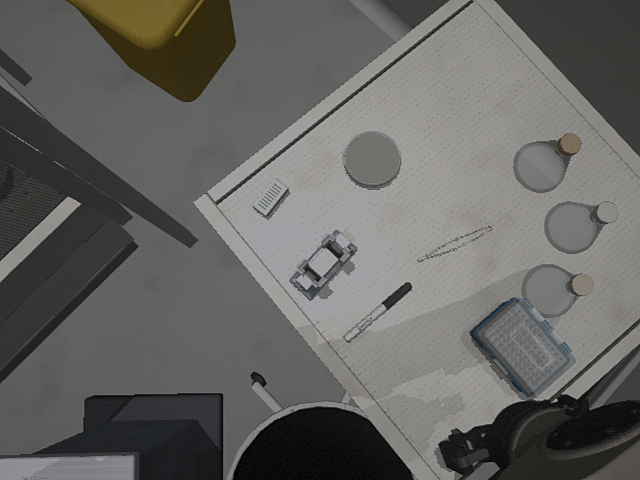

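View pics/scene0.png

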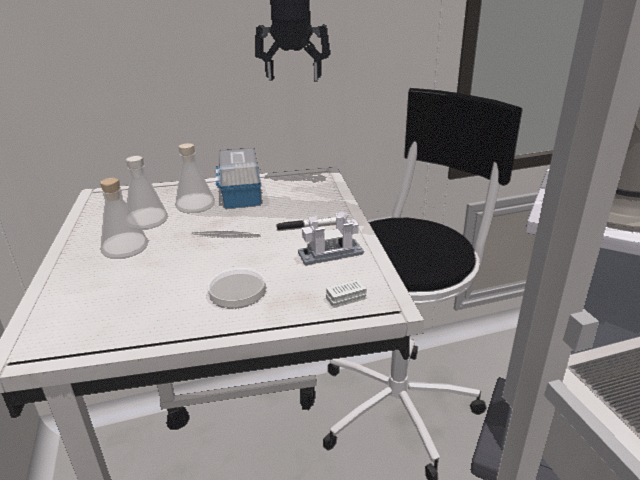

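Top view: cassette stack at (271,197), magazine at (323,265), dish at (372,160), marker at (378,312). Next I'll convert these to world positions.

```bash
python3 - <<'E'
from h import *
w=np.load('top.npy')
def reg(u0,v0,u1,v1,zl,zh):
    p=w[v0:v1,u0:u1].reshape(-1,3); p=p[(p[:,2]>zl)&(p[:,2]<zh)]
    b=cv2.minAreaRect((p[:,:2]*1000).astype(np.float32)); print(len(p),b,'z',np.percentile(p[:,2],[5,50,95]).round(4))
    return p
print('table',np.nanmedian(w[120:150,300:330,2]))
reg(250,172,295,220,.013,.035)
reg(285,225,362,305,.05,.09)   # head tops
reg(285,225,362,305,.004,.012)  # foot
reg(285,225,362,305,.004,.09)
reg(335,120,410,195,.01,.03)
reg(340,280,415,345,.006,.03)
E
```

```text
table -0.0007910555703986022
650 ((539.7782592773438, -367.1336975097656), (29.47272300720215, 56.19786834716797), 51.27919006347656) z [0.0163 0.0194 0.0221]
736 ((432.2886657714844, -449.1020812988281), (46.74388122558594, 97.28790283203125), 45.57505416870117) z [0.0515 0.0597 0.0679]
412 ((432.69769287109375, -447.2723388671875), (107.43333435058594, 124.37614440917969), 88.40735626220703) z [0.0051 0.0084 0.0113]
2181 ((432.69769287109375, -447.2723388671875), (107.43333435058594, 124.37614440917969), 88.40735626220703) z [0.0072 0.0398 0.0665]
2544 ((600.2951049804688, -530.4647216796875), (90.41487121582031, 90.94316101074219), 64.68869018554688) z [0.0131 0.016  0.0189]
715 ((357.5498962402344, -531.795654296875), (13.904461860656738, 131.30722045898438), 38.154109954833984) z [0.0077 0.0118 0.0154]
```

{"fn": "send_rows", "kwargs": {
  "deltas": [
    {"dx": 21, "dy": 18, "dz": 0, "rz": -4},
    {"dx": 43, "dy": 36, "dz": 0, "rz": -8},
    {"dx": 64, "dy": 54, "dz": 0, "rz": -12},
    {"dx": 86, "dy": 72, "dz": 0, "rz": -15.5},
    {"dx": 107, "dy": 90, "dz": 0, "rz": -19.2}
  ],
  "jaw": 45,
  "newtons": 30
}}

```text
$.deltas[0]: bad value
```

{"fn": "send_rows", "kwargs": {
  "deltas": [
    {"dx": 21, "dy": 18, "dz": 0, "rz": -4},
    {"dx": 43, "dy": 36, "dz": 0, "rz": -8},
    {"dx": 64, "dy": 54, "dz": 0, "rz": -12},
    {"dx": 86, "dy": 72, "dz": 0, "rz": -15.5},
    {"dx": 107, "dy": 90, "dz": 0, "rz": -19.2}
  ]
}}

```text
$.deltas[0]: bad value
```

{"fn": "send_rows", "kwargs": {
  "deltas": [
    {"dx": 21, "dy": 18, "dz": 0, "rz": -4},
    {"dx": 43, "dy": 36, "dz": -10, "rz": -8},
    {"dx": 64, "dy": 54, "dz": -20, "rz": -12},
    {"dx": 86, "dy": 72, "dz": -40, "rz": -15.5},
    {"dx": 107, "dy": 90, "dz": -60, "rz": -19.2}
  ]
}}

```text
$.deltas[0]: bad value
```

{"fn": "send_rows", "kwargs": {
  "deltas": [
    {"dz": 0},
    {"dz": 0}
  ]
}}

```text
$.deltas[0]: bad value
```

```bash
cat >> h.py <<'E'
def state():
    s=r.get_obs(); M=R.from_rotvec(s['orientation']).as_matrix()
    print('t',round(s['clock'],2),'tcp',(s['tcp_pos']*1000).round(1),'yaw_y',np.degrees(np.arctan2(M[1,1],M[0,1])).round(2),'zax',M[:,2].round(3),'F',np.round(s['contact_force'],1),'w',round(s['grip_width']*1000,1),'g',round(s['gripper_force'],1))
E
python3 - <<'E'
from h import *
state()
im,w,f=grab('wrist'); cv2.imwrite('pics/w1.png',im); np.save('w1.npy',w); print(f['xyz'],f['vertical_fov'])
E
```

```text
t 0.1 tcp [ 219.7 -637.7  241.4] yaw_y -70.99 zax [-0.001  0.002 -1.   ] F [ 0.2 -0.7  0.6] w 85.3 g 0.0
[ 0.29001569 -0.61317344  0.37141708] 59.86134088494168
```

View pics/w1.png

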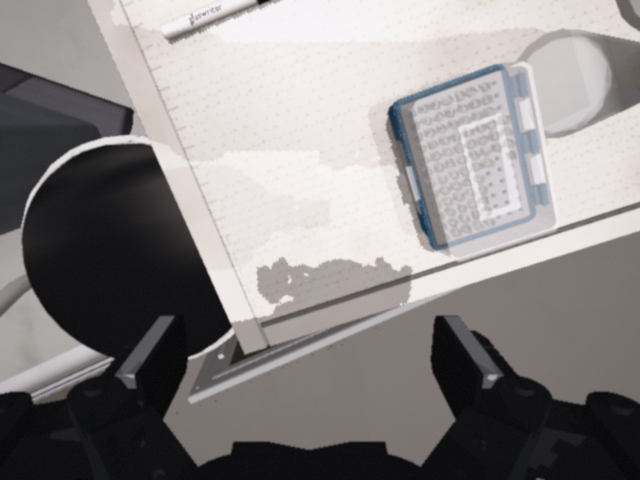

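The calls were refused, probably because every row needs all six keys, so the arm hasn't moved. The picture shows the start pose: fingers at about (155,360) and (465,360), tip box at (470,160).

{"fn": "send_rows", "kwargs": {
  "deltas": [
    {"dx": 21, "dy": 18, "dz": 0, "rx": 0, "ry": 0, "rz": -4},
    {"dx": 43, "dy": 36, "dz": 0, "rx": 0, "ry": 0, "rz": -8},
    {"dx": 64, "dy": 54, "dz": 0, "rx": 0, "ry": 0, "rz": -12},
    {"dx": 86, "dy": 72, "dz": 0, "rx": 0, "ry": 0, "rz": -15.5},
    {"dx": 107, "dy": 90, "dz": 0, "rx": 0, "ry": 0, "rz": -19.2}
  ],
  "jaw": 45,
  "newtons": 30
}}

```text
clock: 0.57
tcp_pos: [0.3278, -0.547, 0.242]
orientation: [-3.141, 0.01, 0.0]
contact_force: [0.6, -0.0, 0.1]
grip_width: 0.0448
gripper_force: 0.0
```

{"fn": "send_rows", "kwargs": {
  "deltas": [
    {"dx": 21, "dy": 18, "dz": 0, "rx": 0, "ry": 0, "rz": -4},
    {"dx": 43, "dy": 36, "dz": 0, "rx": 0, "ry": 0, "rz": -8},
    {"dx": 64, "dy": 54, "dz": 0, "rx": 0, "ry": 0, "rz": -12},
    {"dx": 86, "dy": 72, "dz": 0, "rx": 0, "ry": 0, "rz": -15.5},
    {"dx": 107, "dy": 90, "dz": 0, "rx": 0, "ry": 0, "rz": -19.2}
  ]
}}

```text
clock: 0.98
tcp_pos: [0.4348, -0.457, 0.2421]
orientation: [-3.096, 0.533, 0.001]
contact_force: [0.2, -0.7, 0.2]
grip_width: 0.0449
gripper_force: 0.0
```

{"fn": "send_rows", "kwargs": {
  "deltas": [
    {"dx": 21, "dy": 18, "dz": 0, "rx": 0, "ry": 0, "rz": -4},
    {"dx": 43, "dy": 36, "dz": -10, "rx": 0, "ry": 0, "rz": -8},
    {"dx": 64, "dy": 54, "dz": -20, "rx": 0, "ry": 0, "rz": -12},
    {"dx": 86, "dy": 72, "dz": -40, "rx": 0, "ry": 0, "rz": -15.5},
    {"dx": 107, "dy": 90, "dz": -60, "rx": 0, "ry": 0, "rz": -19.2}
  ]
}}

```text
clock: 1.4
tcp_pos: [0.5423, -0.3674, 0.1821]
orientation: [2.963, -1.042, 0.002]
contact_force: [-0.5, -0.4, -0.3]
grip_width: 0.0447
gripper_force: 0.0
```

{"fn": "send_rows", "kwargs": {
  "deltas": [
    {"dx": 0, "dy": 0, "dz": 0, "rx": 0, "ry": 0, "rz": 0},
    {"dx": 0, "dy": 0, "dz": 0, "rx": 0, "ry": 0, "rz": 0}
  ]
}}

```text
clock: 1.57
tcp_pos: [0.5417, -0.3653, 0.1803]
orientation: [-2.966, 1.031, 0.005]
contact_force: [-0.1, -0.2, -0.2]
grip_width: 0.0452
gripper_force: 0.0
```

```bash

python3 - <<'E'
from h import *
state()
im,w,f=grab('wrist'); cv2.imwrite('pics/w2.png',im); np.save('w2.npy',w); print(f['xyz'],f['vertical_fov'])
E
```

```text
t 1.57 tcp [ 541.7 -365.3  180.3] yaw_y -128.32 zax [-0.003  0.002 -1.   ] F [-0.1 -0.2 -0.2] w 45.2 g 0.0
[ 0.60061785 -0.40956591  0.3100355 ] 59.86134088494168
```

View pics/w2.png

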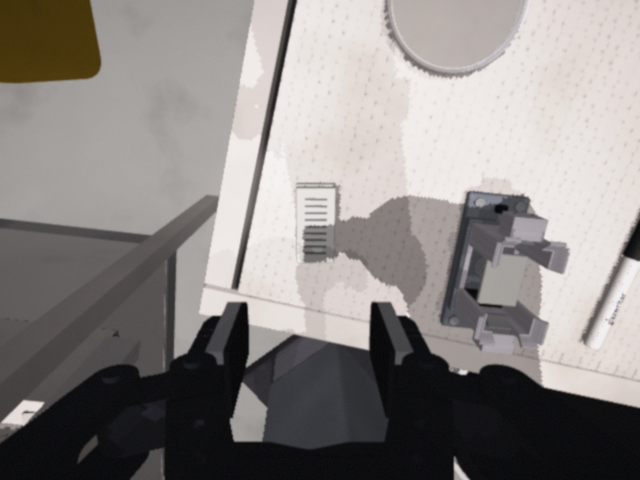

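The wrist view shows the stack at (317,222), the magazine foot at about (447–528,192–330) and the marker at right. Now I'll measure both close up.

```bash

python3 - <<'E'
from h import *
w=np.load('w2.npy'); im=cv2.imread('pics/w2.png')
print('table',np.nanmedian(w[100:160,300:370,2]))
def rect(p):
    b=cv2.minAreaRect((p[:,:2]*1000).astype(np.float32)); return b
def reg(u0,v0,u1,v1,zl,zh):
    p=w[v0:v1,u0:u1].reshape(-1,3); p=p[(p[:,2]>zl)&(p[:,2]<zh)]
    print(len(p),rect(p),'z',np.percentile(p[:,2],[2,50,98]).round(4)); return p
reg(285,170,350,275,.015,.028)
reg(285,170,350,275,.008,.028)
p=w[185:360,430:575].reshape(-1,3)
print(np.histogram(p[:,2],bins=np.arange(-.004,.084,.004)))
reg(440,185,575,360,.005,.011)
h=reg(440,185,575,360,.055,.09)
reg(440,185,575,360,.02,.09)
# wall-top plane: highest
print(np.sort(h[:,2])[-60::10])
# plate in the well
print('plate',np.nanpercentile(w[255:300,485:520,2],[5,25,50,75,95]))
# intensity corners of the foot
E
python3 - <<'E'
import cv2
im=cv2.imread('pics/w2.png'); cv2.imwrite('pics/w2c.png',cv2.resize(im[175:370,425:590],None,fx=3,fy=3,interpolation=cv2.INTER_CUBIC))
E
```

```text
table -0.002670149595435517
2901 ((540.0447998046875, -367.51995849609375), (27.82863998413086, 56.53031539916992), 51.15822982788086) z [0.0158 0.0172 0.0187]
2964 ((540.3280029296875, -367.8042907714844), (27.9722900390625, 57.34089660644531), 51.23721694946289) z [0.0147 0.0172 0.0187]
(array([11546,   292,  1976,   571,  1105,   331,   232,   230,   195,
         295,  2244,   504,   620,   699,  1652,   540,   887,   702,
           0,     0,     0]), array([-0.004,  0.   ,  0.004,  0.008,  0.012,  0.016,  0.02 ,  0.024,
        0.028,  0.032,  0.036,  0.04 ,  0.044,  0.048,  0.052,  0.056,
        0.06 ,  0.064,  0.068,  0.072,  0.076,  0.08 ]))
2205 ((433.4707336425781, -448.78607177734375), (45.859642028808594, 109.75033569335938), 45.50804901123047) z [0.0051 0.0064 0.0106]
2261 ((433.212890625, -449.70660400390625), (47.95106506347656, 95.34144592285156), 45.550540924072266) z [0.0552 0.0625 0.0659]
8800 ((433.1263427734375, -449.4312744140625), (47.9629020690918, 98.0351333618164), 45.821964263916016) z [0.023  0.0484 0.0653]
[0.06578996 0.06584992 0.06591048 0.0660204  0.06620912 0.06638134]
plate [0.03664214 0.03741257 0.03792509 0.03840721 0.06112398]
```

View pics/w2c.png

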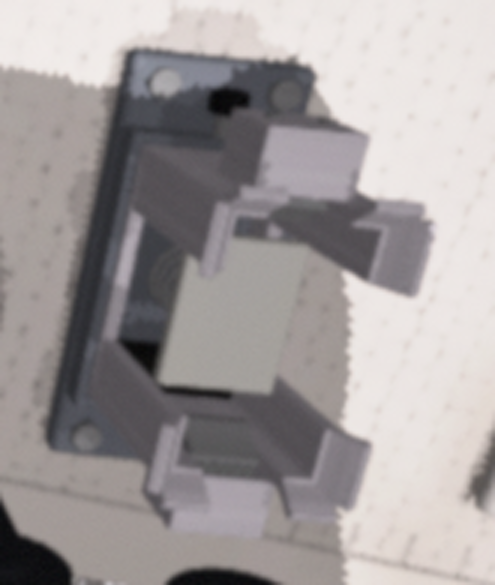

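The crop shows the sprung plate at crop (235,310) inside the well, with end walls at top and bottom. Depths read about 2.5 mm low, so the head sits near nominal. The stack is at (540,-367.5) with closing axis 51.2°. The magazine is at (433.3,-449.2) with closing axis 45.6°. I'll grasp the top cassette.

{"fn": "send_rows", "kwargs": {
  "deltas": [
    {"dx": -0.5, "dy": 0, "dz": -40, "rx": 0, "ry": 0, "rz": 0},
    {"dx": -0.5, "dy": 0, "dz": -80, "rx": 0, "ry": 0, "rz": 0},
    {"dx": -0.5, "dy": 0, "dz": -115, "rx": 0, "ry": 0, "rz": 0},
    {"dx": -0.5, "dy": 0, "dz": -140, "rx": 0, "ry": 0, "rz": 0},
    {"dx": -0.5, "dy": 0, "dz": -150, "rx": 0, "ry": 0, "rz": 0}
  ]
}}

```text
clock: 2.03
tcp_pos: [0.5371, -0.3688, 0.0291]
orientation: [2.964, -1.041, -0.008]
contact_force: [-0.9, 0.0, -0.2]
grip_width: 0.0448
gripper_force: 0.0
```

{"fn": "send_rows", "kwargs": {
  "deltas": [
    {"dx": 0, "dy": 0, "dz": -4, "rx": 0, "ry": 0, "rz": 0},
    {"dx": 0, "dy": 0, "dz": -8, "rx": 0, "ry": 0, "rz": 0},
    {"dx": 0, "dy": 0, "dz": -8, "rx": 0, "ry": 0, "rz": 0},
    {"dx": 0, "dy": 0, "dz": -8, "rx": 0, "ry": 0, "rz": 0}
  ]
}}

```text
clock: 2.37
tcp_pos: [0.5414, -0.3692, 0.0262]
orientation: [2.964, -1.038, 0.005]
contact_force: [0.6, 0.6, 0.6]
grip_width: 0.0451
gripper_force: 0.0
```

{"fn": "send_rows", "kwargs": {
  "deltas": [
    {"dx": 0, "dy": 0, "dz": 0, "rx": 0, "ry": 0, "rz": 0},
    {"dx": 0, "dy": 0, "dz": 0, "rx": 0, "ry": 0, "rz": 0},
    {"dx": 0, "dy": 0, "dz": 0, "rx": 0, "ry": 0, "rz": 0},
    {"dx": 0, "dy": 0, "dz": 0, "rx": 0, "ry": 0, "rz": 0},
    {"dx": 0, "dy": 0, "dz": 0, "rx": 0, "ry": 0, "rz": 0}
  ],
  "jaw": 20,
  "newtons": 30
}}

```text
clock: 2.78
tcp_pos: [0.5413, -0.3688, 0.026]
orientation: [2.965, -1.038, 0.004]
contact_force: [-0.9, 0.3, 7.0]
grip_width: 0.0268
gripper_force: 29.5
```

```bash

python3 - <<'E'
from h import *
state()
E
```

```text
t 2.78 tcp [ 541.3 -368.8   26. ] yaw_y -128.59 zax [ 0.002 -0.001 -1.   ] F [-0.9  0.3  7. ] w 26.8 g 29.5
```

{"fn": "send_rows", "kwargs": {
  "deltas": [
    {"dx": 0, "dy": 0, "dz": 5, "rx": 0, "ry": 0, "rz": 0},
    {"dx": 0, "dy": 0, "dz": 20, "rx": 0, "ry": 0, "rz": 0},
    {"dx": 0, "dy": 0, "dz": 50, "rx": 0, "ry": 0, "rz": 0},
    {"dx": 0, "dy": 0, "dz": 80, "rx": 0, "ry": 0, "rz": 0},
    {"dx": 0, "dy": 0, "dz": 110, "rx": 0, "ry": 0, "rz": 0}
  ]
}}

```text
clock: 3.2
tcp_pos: [0.54, -0.3679, 0.1356]
orientation: [-2.965, 1.038, 0.001]
contact_force: [0.3, 0.1, -0.3]
grip_width: 0.0264
gripper_force: 29.7
```

{"fn": "send_rows", "kwargs": {
  "deltas": [
    {"dx": 0, "dy": 0, "dz": 0, "rx": 0, "ry": 0, "rz": 0},
    {"dx": 0, "dy": 0, "dz": 0, "rx": 0, "ry": 0, "rz": 0}
  ]
}}

```text
clock: 3.37
tcp_pos: [0.5416, -0.369, 0.137]
orientation: [2.964, -1.038, 0.007]
contact_force: [-0.5, 0.3, -0.6]
grip_width: 0.0265
gripper_force: 29.7
```

```bash

python3 - <<'E'
from h import *
state()
im,w,f=grab('wrist'); cv2.imwrite('pics/w3.png',im); np.save('w3.npy',w)
im2,w2,f2=grab('scene'); np.save('s3.npy',w2); cv2.imwrite('pics/s3.png',im2)
cv2.imwrite('pics/c3.png',np.hstack([im[150:480,100:500],cv2.resize(im2[120:340,240:440],(300,330))]))
E
```

```text
t 3.37 tcp [ 541.6 -369.   137. ] yaw_y -128.59 zax [ 0.004 -0.002 -1.   ] F [-0.5  0.3 -0.6] w 26.5 g 29.7
```

View pics/c3.png

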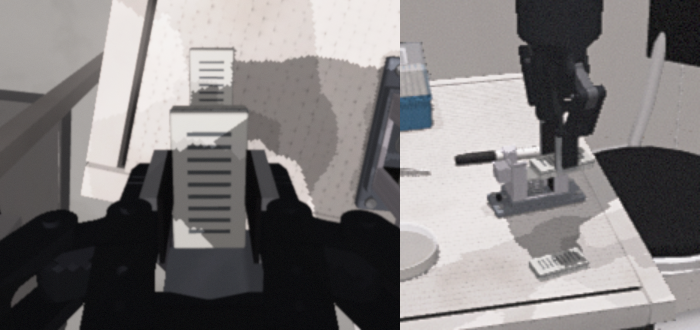

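The left half shows one cassette held, centred near (308,335) in the full frame, with the other still on the table at about (312,225). Now I'll measure the tilt and the offset in the grip.

```bash

python3 - <<'E'
from h import *
w=np.load('w3.npy')
print('table',np.nanmedian(w[175:200,350:400,2]))
sub=w[250:400,268:350].reshape(-1,3)
for zl,zh in [(.10,.16)]:
    p=sub[(sub[:,2]>zl)&(sub[:,2]<zh)]
    z=np.median(p[:,2]); p=p[abs(p[:,2]-z)<.006]
    A=np.c_[p[:,:2]-p[:,:2].mean(0),np.ones(len(p))]; c=np.linalg.lstsq(A,p[:,2],rcond=None)[0]
    res=p[:,2]-A@c; k=abs(res)<.0015; p=p[k]; A=A[k]; c=np.linalg.lstsq(A,p[:,2],rcond=None)[0]
    print(len(p),'ctr',p.mean(0),'tilt deg',np.degrees(c[:2]),'z',c[2],cv2.minAreaRect((p[:,:2]*1000).astype(np.float32)))
q=w[190:252,280:345].reshape(-1,3);q=q[(q[:,2]>.003)&(q[:,2]<.015)]
print('lower',cv2.minAreaRect((q[:,:2]*1000).astype(np.float32)),np.median(q[:,2]))
E
```

```text
table -0.002675290997445734
10015 ctr [ 0.54261195 -0.36723269  0.12817473] tilt deg [ 0.07016907 -0.07949626] z 0.12817616811128069 ((541.2211303710938, -366.12109375), (29.373817443847656, 56.88590621948242), 51.19646453857422)
lower ((549.4259033203125, -374.30712890625), (28.42458152770996, 35.74269485473633), 51.10251998901367) 0.007242198569920866
```

{"fn": "send_rows", "kwargs": {
  "deltas": [
    {"dx": -22, "dy": -17, "dz": 4, "rx": 0, "ry": 0, "rz": -1},
    {"dx": -44, "dy": -34, "dz": 8, "rx": 0, "ry": 0, "rz": -2},
    {"dx": -66, "dy": -51, "dz": 8, "rx": 0, "ry": 0, "rz": -4},
    {"dx": -90, "dy": -69, "dz": 8, "rx": 0, "ry": 0, "rz": -5.6},
    {"dx": -107, "dy": -81.8, "dz": 8, "rx": 0, "ry": 0, "rz": -5.6}
  ]
}}

```text
clock: 3.88
tcp_pos: [0.4299, -0.4511, 0.1407]
orientation: [2.908, -1.187, -0.006]
contact_force: [-0.8, -0.7, -0.9]
grip_width: 0.0264
gripper_force: 29.7
```

{"fn": "send_rows", "kwargs": {
  "deltas": [
    {"dx": 0, "dy": 0, "dz": 0, "rx": 0, "ry": 0, "rz": 0},
    {"dx": 0, "dy": 0, "dz": 0, "rx": 0, "ry": 0, "rz": 0},
    {"dx": 0, "dy": 0, "dz": 0, "rx": 0, "ry": 0, "rz": 0}
  ]
}}

```text
clock: 4.13
tcp_pos: [0.4336, -0.4489, 0.1412]
orientation: [-2.91, 1.18, 0.002]
contact_force: [1.4, 0.3, -0.2]
grip_width: 0.0266
gripper_force: 29.7
```

```bash

python3 - <<'E'
from h import *
state()
im,w,f=grab('wrist'); cv2.imwrite('pics/w4.png',im); np.save('w4.npy',w)
t,wt,_=grab('top'); np.save('t4.npy',wt); t2=cv2.resize(t[190:310,250:390],(280,240))
o=im[120:480,100:540].copy(); cv2.imwrite('pics/c4.png',np.hstack([o,cv2.copyMakeBorder(t2,0,120,0,0,0)]))
E
```

```text
t 4.13 tcp [ 433.6 -448.9  141.2] yaw_y -134.15 zax [-0.001  0.002 -1.   ] F [ 1.4  0.3 -0.2] w 26.6 g 29.7
```

View pics/c4.png

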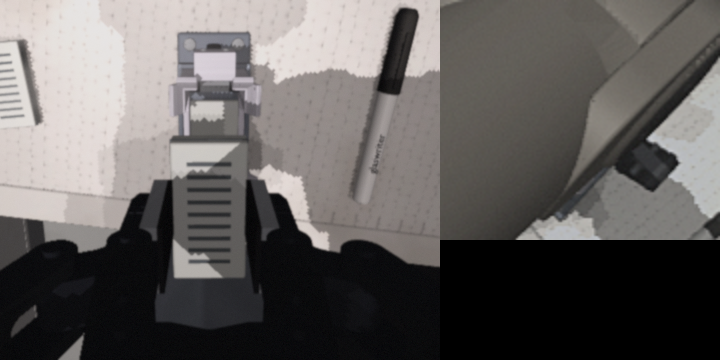

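The wrist view shows the cassette above the well, aligned with it. The foot's far edge is at about row 153, columns 278–351. The top camera is blocked. Measuring the offsets in tool axes.

```bash

python3 - <<'E'
from h import *
w=np.load('w4.npy')
s=r.get_obs(); M=R.from_rotvec(s['orientation']).as_matrix()
L=np.array([np.cos(np.radians(-44.4)),np.sin(np.radians(-44.4))]);C=np.array([-L[1],L[0]])
o=s['tcp_pos'][:2]
def show(n,v0,v1,u0,u1,zl,zh):
    p=w[v0:v1,u0:u1].reshape(-1,3);p=p[(p[:,2]>zl)&(p[:,2]<zh)]
    d=(p[:,:2]-o)*1000; l=d@L;c=d@C
    print(n,len(p),'L',np.percentile(l,[.3,99.7]).round(1),'C',np.percentile(c,[.3,50,99.7]).round(1),'Cmid',(np.percentile(c,[1,99]).mean()).round(2),'z',np.median(p[:,2]).round(4),'rect',cv2.minAreaRect((p[:,:2]*1000).astype(np.float32)))
show('foot',140,260,260,370,.003,.009)
show('head',140,260,260,370,.055,.075)
show('headall',140,260,260,370,.03,.075)
show('cass',250,400,262,352,.122,.15)
show('plate',215,256,285,345,.034,.042)
E
```

```text
foot 1730 L [11.9 54.1] C [-24.3  -1.   21.4] Cmid -1.44 z 0.0062 rect ((456.93646240234375, -472.74359130859375), (45.9368782043457, 42.706298828125), 46.555049896240234)
head 1507 L [16.3 46.8] C [-25.   -5.2  21.7] Cmid -1.67 z 0.0633 rect ((456.0476379394531, -471.9544372558594), (46.97721862792969, 31.47795295715332), 45.264892578125)
headall 5067 L [-2.4 48.2] C [-24.7  -1.9  21.4] Cmid -1.68 z 0.0531 rect ((449.76849365234375, -465.8028564453125), (46.868309020996094, 51.53302001953125), 46.133338928222656)
cass 11377 L [-30.5  25.5] C [-13.    1.2  16.6] Cmid 1.4 z 0.1324 rect ((433.8477478027344, -445.44134521484375), (31.982641220092773, 57.029991149902344), 45.880619049072266)
plate 1721 L [-2.6 18.9] C [-17.2  -1.9  12.1] Cmid -1.74 z 0.0378 rect ((439.4711608886719, -456.93035888671875), (29.531435012817383, 24.298402786254883), 45.92182540893555)
```

```bash
cat > off.py <<'E'
from h import *
L=np.array([np.cos(np.radians(-44.4)),np.sin(np.radians(-44.4))]);C=np.array([-L[1],L[0]])
def rowmid(w,o,v0,v1,u0,u1,zl,zh):
    m=[]
    for v in range(v0,v1):
        p=w[v,u0:u1]; p=p[(p[:,2]>zl)&(p[:,2]<zh)]
        if len(p)>20:
            d=(p[:,:2]-o)@C*1000; m.append([d.min(),d.max()])
    m=np.array(m); return np.median(m,0).round(1),np.median(m.mean(1)).round(2)
if __name__=='__main__':
  for i in range(3):
    im,w,f=grab('wrist'); s=r.get_obs(); o=np.array([.4333,-.4492])
    print('tcp C,L',((s['tcp_pos'][:2]-o)@C*1000).round(1),((s['tcp_pos'][:2]-o)@L*1000).round(1),'cam',((np.array(f['xyz'])[:2]-o)@C*1000).round(2),((np.array(f['xyz'])[:2]-o)@L*1000).round(2))
    print(' cass',rowmid(w,o,262,290,262,360,.129,.137),'foot',rowmid(w,o,156,170,260,370,.003,.010),'plate',rowmid(w,o,222,250,275,355,.034,.042),'head',rowmid(w,o,210,250,260,370,.055,.075))
E
python3 off.py
```

```text
tcp C,L 1.3 0.6 cam 3.53 73.57
 cass (array([-10.3,  17.2]), np.float64(3.43)) foot (array([-23. ,  22.3]), np.float64(-0.36)) plate (array([-14.2,  13.1]), np.float64(-0.54)) head (array([-23.4,  22.7]), np.float64(-0.34))
tcp C,L 1.0 0.6 cam 3.49 73.63
 cass (array([-10.3,  17.1]), np.float64(3.39)) foot (array([-22.8,  22.2]), np.float64(-0.28)) plate (array([-14.2,  13.1]), np.float64(-0.38)) head (array([-23.4,  22.7]), np.float64(-0.35))
tcp C,L 0.8 0.6 cam 3.28 73.67
 cass (array([-10.5,  17. ]), np.float64(3.17)) foot (array([-22.7,  22.7]), np.float64(0.02)) plate (array([-14. ,  13.4]), np.float64(-0.27)) head (array([-23.5,  22.9]), np.float64(-0.31))
```

{"fn": "send_rows", "kwargs": {
  "deltas": [
    {"dx": -1.3, "dy": -3.8, "dz": -10, "rx": 0, "ry": 0, "rz": 0},
    {"dx": -1.3, "dy": -3.8, "dz": -25, "rx": 0, "ry": 0, "rz": 0},
    {"dx": -1.3, "dy": -3.8, "dz": -40, "rx": 0, "ry": 0, "rz": 0},
    {"dx": -1.3, "dy": -3.8, "dz": -40, "rx": 0, "ry": 0, "rz": 0},
    {"dx": -1.3, "dy": -3.8, "dz": -40, "rx": 0, "ry": 0, "rz": 0}
  ]
}}

```text
clock: 4.8
tcp_pos: [0.4315, -0.4533, 0.1012]
orientation: [-2.91, 1.181, 0.003]
contact_force: [-0.2, -0.2, -0.0]
grip_width: 0.0266
gripper_force: 29.7
```

```bash

python3 - <<'E'
from off import *
state(); o=np.array([.4333,-.4492])
im,w,f=grab('wrist'); cv2.imwrite('pics/w5.png',im); np.save('w5.npy',w)
for n,a in dict(cass=(262,290,240,380,.088,.1),head=(120,235,220,420,.055,.075),foot=(60,130,220,420,.003,.01)).items():
    try: print(n,rowmid(w,o,*a))
    except Exception as e: print(n,e)
for n,(zl,zh) in dict(c=(.088,.1),h=(.055,.075),f=(.003,.01)).items():
    p=w[40:400,250:380].reshape(-1,3);p=p[(p[:,2]>zl)&(p[:,2]<zh)]; print(n,np.percentile((p[:,:2]-o)@L*1000,[.3,99.7]).round(1),np.median(p[:,2]))
cv2.imwrite('pics/c5.png',im[40:480,120:520])
E
```

```text
t 4.8 tcp [ 431.5 -453.3  101.2] yaw_y -134.19 zax [-0.002  0.001 -1.   ] F [-0.2 -0.2 -0. ] w 26.6 g 29.7
cass (array([-15.8,  11.7]), np.float64(-2.07))
head (array([-22.5,  22. ]), np.float64(-0.2))
foot axis 1 is out of bounds for array of dimension 1
c [-28.6  27.4] 0.0924075932944256
h [-36.4  46.8] 0.06329557096043774
f [10.4 54.6] 0.006281519800805518
  return _methods._mean(a, axis=axis, dtype=dtype,
  ret = ret.dtype.type(ret / rcount)
```

View pics/c5.png

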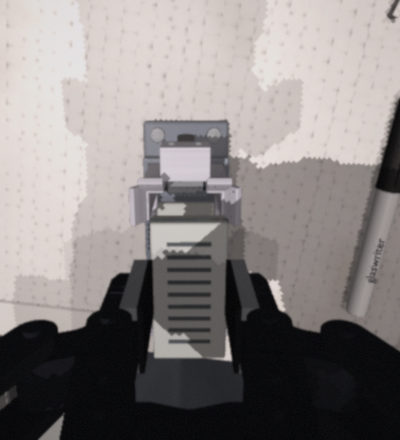

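The cassette centre is at crop column 188 and the magazine at 185.5, so it sits about 2 mm to the -C side. Correcting that.

{"fn": "send_rows", "kwargs": {
  "deltas": [
    {"dx": 1.4, "dy": 1.2, "dz": -5, "rx": 0, "ry": 0, "rz": 0},
    {"dx": 1.4, "dy": 1.2, "dz": -10, "rx": 0, "ry": 0, "rz": 0},
    {"dx": 1.4, "dy": 1.2, "dz": -10, "rx": 0, "ry": 0, "rz": 0},
    {"dx": 1.4, "dy": 1.2, "dz": -10, "rx": 0, "ry": 0, "rz": 0}
  ]
}}

```text
clock: 5.18
tcp_pos: [0.4335, -0.4524, 0.0922]
orientation: [-2.911, 1.181, 0.0]
contact_force: [1.1, 0.3, -0.5]
grip_width: 0.0267
gripper_force: 29.7
```

```bash
cat > chk.py <<'E'
from off import *
import sys
def chk(ztop):
    state(); o=np.array([.4333,-.4492])
    im,w,f=grab('wrist')
    for n,a in dict(cass=(262,290,240,380,ztop-.006,ztop+.003),head=(120,240,220,420,.055,.07)).items():
        print(n,rowmid(w,o,*a))
    for n,(zl,zh) in dict(c=(ztop-.006,ztop+.003),f=(.003,.01)).items():
        p=w[20:400,250:380].reshape(-1,3);p=p[(p[:,2]>zl)&(p[:,2]<zh)]; print(n,len(p),np.percentile((p[:,:2]-o)@L*1000,[.3,99.7]).round(1),np.median(p[:,2]))
    return im
if __name__=='__main__': chk(float(sys.argv[1]))
E
python3 chk.py .084
```

```text
t 5.18 tcp [ 433.5 -452.4   92.2] yaw_y -134.18 zax [-0.  0. -1.] F [ 1.1  0.3 -0.5] w 26.7 g 29.7
cass (array([-13.8,  13.7]), np.float64(-0.1))
head (array([-20.8,  20.3]), np.float64(-0.24))
c 10583 [-27.7  28.2] 0.0834131113831415
f 2791 [ 9.9 54.5] 0.006306632027741371
```

{"fn": "send_rows", "kwargs": {
  "deltas": [
    {"dx": -0.3, "dy": 0.3, "dz": -4, "rx": 0, "ry": 0, "rz": 0},
    {"dx": -0.3, "dy": 0.3, "dz": -8, "rx": 0, "ry": 0, "rz": 0},
    {"dx": -0.3, "dy": 0.3, "dz": -12, "rx": 0, "ry": 0, "rz": 0},
    {"dx": -0.3, "dy": 0.3, "dz": -14, "rx": 0, "ry": 0, "rz": 0}
  ]
}}

```text
clock: 5.57
tcp_pos: [0.4329, -0.452, 0.0775]
orientation: [-2.911, 1.182, 0.001]
contact_force: [0.1, 0.1, -0.8]
grip_width: 0.0267
gripper_force: 29.7
```

{"fn": "send_rows", "kwargs": {
  "deltas": [
    {"dx": 0, "dy": 0, "dz": -2, "rx": 0, "ry": 0, "rz": 0},
    {"dx": 0, "dy": 0, "dz": -4, "rx": 0, "ry": 0, "rz": 0},
    {"dx": 0, "dy": 0, "dz": -6, "rx": 0, "ry": 0, "rz": 0}
  ]
}}

```text
clock: 5.82
tcp_pos: [0.4332, -0.4523, 0.0721]
orientation: [2.911, -1.182, -0.0]
contact_force: [0.0, -0.5, -1.1]
grip_width: 0.0268
gripper_force: 29.7
```

```bash
python3 chk.py .066
```

```text
t 5.82 tcp [ 433.2 -452.3   72.1] yaw_y -134.2 zax [-0. -0. -1.] F [ 0.  -0.5 -1.1] w 26.8 g 29.7
cass (array([-23.5,  22.8]), np.float64(-0.41))
head (array([-19.5,  18.6]), np.float64(-0.48))
c 12779 [-28.   36.7] 0.06334900486975636
f 2936 [12.2 54.6] 0.006310350067272305
```

{"fn": "send_rows", "kwargs": {
  "deltas": [
    {"dx": 0, "dy": 0, "dz": -1.5, "rx": 0, "ry": 0, "rz": 0},
    {"dx": 0, "dy": 0, "dz": -3, "rx": 0, "ry": 0, "rz": 0},
    {"dx": 0, "dy": 0, "dz": -4, "rx": 0, "ry": 0, "rz": 0}
  ]
}}

```text
clock: 6.12
tcp_pos: [0.4332, -0.4523, 0.0682]
orientation: [2.911, -1.182, 0.0]
contact_force: [0.1, -0.3, -0.4]
grip_width: 0.0264
gripper_force: 29.7
```

{"fn": "send_rows", "kwargs": {
  "deltas": [
    {"dx": 0, "dy": 0, "dz": -1, "rx": 0, "ry": 0, "rz": 0},
    {"dx": 0, "dy": 0, "dz": -1.5, "rx": 0, "ry": 0, "rz": 0}
  ]
}}

```text
clock: 6.28
tcp_pos: [0.4332, -0.4523, 0.0667]
orientation: [-2.911, 1.182, 0.0]
contact_force: [-0.9, 0.3, -0.2]
grip_width: 0.0264
gripper_force: 29.7
```

{"fn": "send_rows", "kwargs": {
  "deltas": [
    {"dx": 0, "dy": 0, "dz": -0.7, "rx": 0, "ry": 0, "rz": 0},
    {"dx": 0, "dy": 0, "dz": -1, "rx": 0, "ry": 0, "rz": 0}
  ]
}}

```text
clock: 6.45
tcp_pos: [0.4332, -0.4523, 0.0658]
orientation: [-2.911, 1.182, -0.0]
contact_force: [0.2, 0.1, -0.4]
grip_width: 0.0263
gripper_force: 29.7
```

{"fn": "send_rows", "kwargs": {
  "deltas": [
    {"dx": 0, "dy": 0, "dz": -1, "rx": 0, "ry": 0, "rz": 0},
    {"dx": 0, "dy": 0, "dz": -1.5, "rx": 0, "ry": 0, "rz": 0}
  ]
}}

```text
clock: 6.62
tcp_pos: [0.4331, -0.4522, 0.0642]
orientation: [-2.911, 1.182, 0.001]
contact_force: [-0.8, 0.7, 0.2]
grip_width: 0.0265
gripper_force: 29.8
```

{"fn": "send_rows", "kwargs": {
  "deltas": [
    {"dx": 0, "dy": 0, "dz": -1, "rx": 0, "ry": 0, "rz": 0},
    {"dx": 0, "dy": 0, "dz": -1.5, "rx": 0, "ry": 0, "rz": 0}
  ]
}}

```text
clock: 6.78
tcp_pos: [0.4333, -0.4525, 0.0631]
orientation: [2.911, -1.182, 0.001]
contact_force: [-0.0, 2.0, 4.4]
grip_width: 0.0267
gripper_force: 30.1
```

{"fn": "send_rows", "kwargs": {
  "deltas": [
    {"dx": 0, "dy": 0, "dz": -1, "rx": 0, "ry": 0, "rz": 0},
    {"dx": 0, "dy": 0, "dz": -1, "rx": 0, "ry": 0, "rz": 0}
  ]
}}

```text
clock: 6.95
tcp_pos: [0.4335, -0.4526, 0.0621]
orientation: [2.911, -1.182, 0.001]
contact_force: [-0.1, 0.2, 3.0]
grip_width: 0.0266
gripper_force: 30.1
```

{"fn": "send_rows", "kwargs": {
  "deltas": [
    {"dx": 0, "dy": 0, "dz": -1, "rx": 0, "ry": 0, "rz": 0},
    {"dx": 0, "dy": 0, "dz": -2, "rx": 0, "ry": 0, "rz": 0}
  ]
}}

```text
clock: 7.12
tcp_pos: [0.4335, -0.4526, 0.0602]
orientation: [2.911, -1.182, 0.002]
contact_force: [-1.0, 0.8, 5.0]
grip_width: 0.0267
gripper_force: 30.3
```

{"fn": "send_rows", "kwargs": {
  "deltas": [
    {"dx": 0, "dy": 0, "dz": -1, "rx": 0, "ry": 0, "rz": 0},
    {"dx": 0, "dy": 0, "dz": -2, "rx": 0, "ry": 0, "rz": 0}
  ]
}}

```text
clock: 7.28
tcp_pos: [0.4334, -0.4525, 0.0579]
orientation: [2.911, -1.182, 0.001]
contact_force: [1.3, 0.9, 2.5]
grip_width: 0.0265
gripper_force: 30.0
```

{"fn": "send_rows", "kwargs": {
  "deltas": [
    {"dx": 0, "dy": 0, "dz": -1, "rx": 0, "ry": 0, "rz": 0},
    {"dx": 0, "dy": 0, "dz": -2, "rx": 0, "ry": 0, "rz": 0}
  ]
}}

```text
clock: 7.45
tcp_pos: [0.4331, -0.4522, 0.0556]
orientation: [-2.911, 1.182, 0.0]
contact_force: [-0.3, 1.3, 2.2]
grip_width: 0.0268
gripper_force: 30.1
```

{"fn": "send_rows", "kwargs": {
  "deltas": [
    {"dx": 0, "dy": 0, "dz": -1, "rx": 0, "ry": 0, "rz": 0},
    {"dx": 0, "dy": 0, "dz": -2, "rx": 0, "ry": 0, "rz": 0},
    {"dx": 0, "dy": 0, "dz": -3, "rx": 0, "ry": 0, "rz": 0}
  ]
}}

```text
clock: 7.7
tcp_pos: [0.4331, -0.4523, 0.0527]
orientation: [-2.911, 1.182, 0.0]
contact_force: [-0.1, 0.1, 2.9]
grip_width: 0.0268
gripper_force: 30.2
```

{"fn": "send_rows", "kwargs": {
  "deltas": [
    {"dx": 0, "dy": 0, "dz": -1, "rx": 0, "ry": 0, "rz": 0},
    {"dx": 0, "dy": 0, "dz": -2, "rx": 0, "ry": 0, "rz": 0},
    {"dx": 0, "dy": 0, "dz": -3, "rx": 0, "ry": 0, "rz": 0}
  ]
}}

```text
clock: 7.95
tcp_pos: [0.4332, -0.4523, 0.0497]
orientation: [2.911, -1.182, 0.0]
contact_force: [-1.0, 0.9, 4.5]
grip_width: 0.0266
gripper_force: 30.2
```

{"fn": "send_rows", "kwargs": {
  "deltas": [
    {"dx": 0, "dy": 0, "dz": -1, "rx": 0, "ry": 0, "rz": 0},
    {"dx": 0, "dy": 0, "dz": -2, "rx": 0, "ry": 0, "rz": 0},
    {"dx": 0, "dy": 0, "dz": -3, "rx": 0, "ry": 0, "rz": 0}
  ]
}}

```text
clock: 8.2
tcp_pos: [0.4332, -0.4523, 0.0467]
orientation: [2.911, -1.182, 0.0]
contact_force: [-0.8, -0.3, 1.6]
grip_width: 0.0267
gripper_force: 30.1
```

{"fn": "send_rows", "kwargs": {
  "deltas": [
    {"dx": 0, "dy": 0, "dz": -1, "rx": 0, "ry": 0, "rz": 0},
    {"dx": 0, "dy": 0, "dz": -2, "rx": 0, "ry": 0, "rz": 0},
    {"dx": 0, "dy": 0, "dz": -3, "rx": 0, "ry": 0, "rz": 0}
  ]
}}

```text
clock: 8.45
tcp_pos: [0.4332, -0.4523, 0.0437]
orientation: [2.911, -1.182, 0.0]
contact_force: [0.6, -0.1, 2.5]
grip_width: 0.0266
gripper_force: 30.1
```

{"fn": "send_rows", "kwargs": {
  "deltas": [
    {"dx": 0, "dy": 0, "dz": -1, "rx": 0, "ry": 0, "rz": 0},
    {"dx": 0, "dy": 0, "dz": -2, "rx": 0, "ry": 0, "rz": 0},
    {"dx": 0, "dy": 0, "dz": -2, "rx": 0, "ry": 0, "rz": 0}
  ]
}}

```text
clock: 8.7
tcp_pos: [0.4333, -0.4523, 0.0417]
orientation: [2.911, -1.182, 0.0]
contact_force: [-0.4, -0.5, 2.7]
grip_width: 0.0266
gripper_force: 30.1
```

{"fn": "send_rows", "kwargs": {
  "deltas": [
    {"dx": 0, "dy": 0, "dz": 0, "rx": 0, "ry": 0, "rz": 0},
    {"dx": 0, "dy": 0, "dz": 0, "rx": 0, "ry": 0, "rz": 0},
    {"dx": 0, "dy": 0, "dz": 0, "rx": 0, "ry": 0, "rz": 0},
    {"dx": 0, "dy": 0, "dz": 0, "rx": 0, "ry": 0, "rz": 0}
  ],
  "jaw": 45
}}

```text
clock: 9.03
tcp_pos: [0.433, -0.4521, 0.0416]
orientation: [-2.911, 1.182, 0.001]
contact_force: [0.6, -0.0, -0.3]
grip_width: 0.0448
gripper_force: 0.0
```

{"fn": "send_rows", "kwargs": {
  "deltas": [
    {"dx": 0, "dy": 0, "dz": 15, "rx": 0, "ry": 0, "rz": 0},
    {"dx": 0, "dy": 0, "dz": 40, "rx": 0, "ry": 0, "rz": 0},
    {"dx": 0, "dy": 0, "dz": 70, "rx": 0, "ry": 0, "rz": 0},
    {"dx": 0, "dy": 0, "dz": 100, "rx": 0, "ry": 0, "rz": 0},
    {"dx": 0, "dy": 0, "dz": 120, "rx": 0, "ry": 0, "rz": 0}
  ]
}}

```text
clock: 9.45
tcp_pos: [0.4337, -0.453, 0.1646]
orientation: [2.91, -1.182, 0.004]
contact_force: [-0.8, -0.7, 0.3]
grip_width: 0.045
gripper_force: 0.0
```

{"fn": "send_rows", "kwargs": {
  "deltas": [
    {"dx": 0, "dy": 0, "dz": 0, "rx": 0, "ry": 0, "rz": 0},
    {"dx": 0, "dy": 0, "dz": 0, "rx": 0, "ry": 0, "rz": 0}
  ]
}}

```text
clock: 9.62
tcp_pos: [0.4337, -0.4527, 0.163]
orientation: [2.91, -1.181, 0.004]
contact_force: [-0.1, 0.5, -0.6]
grip_width: 0.0451
gripper_force: 0.0
```

```bash

python3 - <<'E'
from h import *
state()
im,w,f=grab('wrist'); cv2.imwrite('pics/w6.png',im); np.save('w6.npy',w)
s,ws,_=grab('scene')
cv2.imwrite('pics/c6.png',np.hstack([im[100:460,140:500],cv2.resize(s[200:320,290:410],(360,360))]))
print('table',np.nanmedian(w[100:140,250:300,2]))
E
```

```text
t 9.62 tcp [ 433.7 -452.7  163. ] yaw_y -134.19 zax [ 0.002 -0.002 -1.   ] F [-0.1  0.5 -0.6] w 45.1 g 0.0
table -0.0026873122081120526
```

View pics/c6.png

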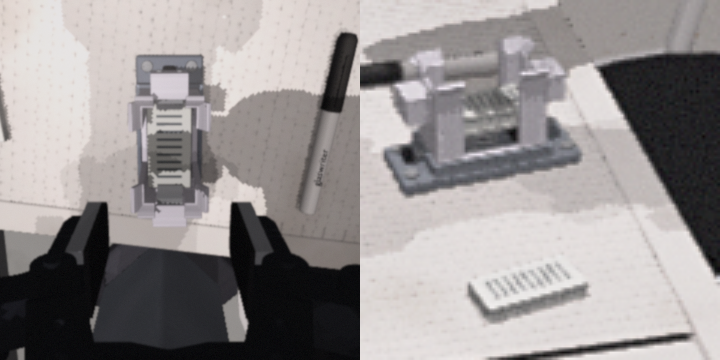

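The first cassette is in the well at about full-frame (310,250), with the lips apparently over its ends. I'll check its height and level.

```bash

python3 - <<'E'
from h import *
w=np.load('w6.npy')
L=np.array([np.cos(np.radians(-44.4)),np.sin(np.radians(-44.4))])
p=w[205:300,292:330].reshape(-1,3); print(np.histogram(p[:,2],bins=np.arange(.024,.07,.003)))
p=p[(p[:,2]>.030)&(p[:,2]<.043)]
l=(p[:,:2]-np.array([.4333,-.4492]))@L*1000; print(np.polyfit(l,p[:,2]*1000,1),l.min(),l.max(),np.median(p[:,2]))
E
```

```text
(array([   0,    0,    0,   32, 1704, 1337,  191,  161,  132,   19,    2,
         13,    0,    0,    0]), array([0.024, 0.027, 0.03 , 0.033, 0.036, 0.039, 0.042, 0.045, 0.048,
       0.051, 0.054, 0.057, 0.06 , 0.063, 0.066, 0.069]))
[8.49873684e-04 3.89611751e+01] -36.96632668709397 26.58380367675992 0.03891367542884455
```

{"fn": "send_rows", "kwargs": {
  "deltas": [
    {"dx": 22, "dy": 17, "dz": 0, "rx": 0, "ry": 0, "rz": 1},
    {"dx": 44, "dy": 34, "dz": 0, "rx": 0, "ry": 0, "rz": 2},
    {"dx": 66, "dy": 52, "dz": 0, "rx": 0, "ry": 0, "rz": 4},
    {"dx": 90, "dy": 70, "dz": 0, "rx": 0, "ry": 0, "rz": 5.6},
    {"dx": 106, "dy": 83, "dz": 0, "rx": 0, "ry": 0, "rz": 5.6}
  ]
}}

```text
clock: 10.13
tcp_pos: [0.5408, -0.3662, 0.1598]
orientation: [-2.965, 1.032, 0.004]
contact_force: [0.5, 0.3, -0.4]
grip_width: 0.0452
gripper_force: 0.0
```

{"fn": "send_rows", "kwargs": {
  "deltas": [
    {"dx": 0, "dy": 0, "dz": -40, "rx": 0, "ry": 0, "rz": 0},
    {"dx": 0, "dy": 0, "dz": -60, "rx": 0, "ry": 0, "rz": 0},
    {"dx": 0, "dy": 0, "dz": -60, "rx": 0, "ry": 0, "rz": 0},
    {"dx": 0, "dy": 0, "dz": -60, "rx": 0, "ry": 0, "rz": 0}
  ]
}}

```text
clock: 10.47
tcp_pos: [0.5376, -0.3685, 0.0996]
orientation: [-2.964, 1.038, 0.008]
contact_force: [0.3, -0.5, 0.9]
grip_width: 0.045
gripper_force: 0.0
```

```bash

python3 - <<'E'
from h import *
state(); s=r.get_obs()
im,w,f=grab('wrist'); cv2.imwrite('pics/w7.png',im); np.save('w7.npy',w)
p=w[100:420,200:420].reshape(-1,3); p=p[(p[:,2]>.0045)&(p[:,2]<.012)]
p=p[np.hypot(*(p[:,:2]-np.array([.54,-.3675])).T)<.045]
b=cv2.minAreaRect((p[:,:2]*1000).astype(np.float32)); print(len(p),b,np.median(p[:,2]))
C=np.array([np.cos(np.radians(51.3)),np.sin(np.radians(51.3))]);L=np.array([C[1],-C[0]])
d=np.array(b[0])-s['tcp_pos'][:2]*1000; print('rel C',d@C,'L',d@L)
E
```

```text
t 10.47 tcp [ 537.6 -368.5   99.6] yaw_y -128.6 zax [-0.005  0.002 -1.   ] F [ 0.3 -0.5  0.9] w 45.0 g 0.0
4776 ((541.2606811523438, -367.7624206542969), (28.3002872467041, 56.70127487182617), 51.03395080566406) 0.00724671840887646
rel C 2.907111408322486 L 2.3771777273623718
```

{"fn": "send_rows", "kwargs": {
  "deltas": [
    {"dx": 2, "dy": -0.6, "dz": -30, "rx": 0, "ry": 0, "rz": 0},
    {"dx": 2, "dy": -0.6, "dz": -55, "rx": 0, "ry": 0, "rz": 0},
    {"dx": 2, "dy": -0.6, "dz": -70, "rx": 0, "ry": 0, "rz": 0},
    {"dx": 2, "dy": -0.6, "dz": -78, "rx": 0, "ry": 0, "rz": 0},
    {"dx": 2, "dy": -0.6, "dz": -82, "rx": 0, "ry": 0, "rz": 0}
  ]
}}

```text
clock: 10.93
tcp_pos: [0.5412, -0.3704, 0.0199]
orientation: [2.965, -1.039, 0.0]
contact_force: [-1.0, 0.2, 0.7]
grip_width: 0.045
gripper_force: 0.0
```

{"fn": "send_rows", "kwargs": {
  "deltas": [
    {"dx": 0, "dy": 0, "dz": -3, "rx": 0, "ry": 0, "rz": 0},
    {"dx": 0, "dy": 0, "dz": -5, "rx": 0, "ry": 0, "rz": 0},
    {"dx": 0, "dy": 0, "dz": -5, "rx": 0, "ry": 0, "rz": 0}
  ]
}}

```text
clock: 11.18
tcp_pos: [0.5417, -0.3703, 0.0157]
orientation: [2.965, -1.038, 0.002]
contact_force: [-0.0, 0.1, 0.2]
grip_width: 0.0451
gripper_force: 0.0
```

{"fn": "send_rows", "kwargs": {
  "deltas": [
    {"dx": 0, "dy": 0, "dz": 0, "rx": 0, "ry": 0, "rz": 0},
    {"dx": 0, "dy": 0, "dz": 0, "rx": 0, "ry": 0, "rz": 0},
    {"dx": 0, "dy": 0, "dz": 0, "rx": 0, "ry": 0, "rz": 0},
    {"dx": 0, "dy": 0, "dz": 0, "rx": 0, "ry": 0, "rz": 0},
    {"dx": 0, "dy": 0, "dz": 0, "rx": 0, "ry": 0, "rz": 0}
  ],
  "jaw": 20
}}

```text
clock: 11.6
tcp_pos: [0.5418, -0.3703, 0.0159]
orientation: [2.965, -1.038, 0.003]
contact_force: [-1.0, 0.8, 6.2]
grip_width: 0.0267
gripper_force: 29.8
```

{"fn": "send_rows", "kwargs": {
  "deltas": [
    {"dx": 0, "dy": 0, "dz": 5, "rx": 0, "ry": 0, "rz": 0},
    {"dx": 0, "dy": 0, "dz": 20, "rx": 0, "ry": 0, "rz": 0},
    {"dx": 0, "dy": 0, "dz": 50, "rx": 0, "ry": 0, "rz": 0},
    {"dx": 0, "dy": 0, "dz": 85, "rx": 0, "ry": 0, "rz": 0},
    {"dx": -10, "dy": -8, "dz": 110, "rx": 0, "ry": 0, "rz": 0}
  ]
}}

```text
clock: 12.02
tcp_pos: [0.5342, -0.376, 0.1284]
orientation: [-2.966, 1.032, -0.006]
contact_force: [0.8, 0.4, -0.6]
grip_width: 0.0267
gripper_force: 29.7
```

{"fn": "send_rows", "kwargs": {
  "deltas": [
    {"dx": -22, "dy": -17, "dz": 4, "rx": 0, "ry": 0, "rz": -1},
    {"dx": -44, "dy": -34, "dz": 4, "rx": 0, "ry": 0, "rz": -2},
    {"dx": -66, "dy": -51, "dz": 4, "rx": 0, "ry": 0, "rz": -4},
    {"dx": -85, "dy": -65, "dz": 0, "rx": 0, "ry": 0, "rz": -5.6},
    {"dx": -97.7, "dy": -74.8, "dz": 0, "rx": 0, "ry": 0, "rz": -5.6}
  ]
}}

```text
clock: 12.43
tcp_pos: [0.4304, -0.4545, 0.1257]
orientation: [2.907, -1.188, -0.001]
contact_force: [-0.0, 0.1, -0.1]
grip_width: 0.0268
gripper_force: 29.7
```

{"fn": "send_rows", "kwargs": {
  "deltas": [
    {"dx": 0, "dy": 0, "dz": -10, "rx": 0, "ry": 0, "rz": 0},
    {"dx": 0, "dy": 0, "dz": -23, "rx": 0, "ry": 0, "rz": 0},
    {"dx": 0, "dy": 0, "dz": -33, "rx": 0, "ry": 0, "rz": 0},
    {"dx": 0, "dy": 0, "dz": -33, "rx": 0, "ry": 0, "rz": 0},
    {"dx": 0, "dy": 0, "dz": -33, "rx": 0, "ry": 0, "rz": 0}
  ]
}}

```text
clock: 12.85
tcp_pos: [0.4342, -0.4509, 0.0906]
orientation: [-2.911, 1.178, 0.003]
contact_force: [-0.0, -0.4, 0.1]
grip_width: 0.0267
gripper_force: 29.7
```

```bash
python3 chk.py .084
```

```text
t 12.85 tcp [ 434.2 -450.9   90.6] yaw_y -134.06 zax [-0.001  0.002 -1.   ] F [-0.  -0.4  0.1] w 26.7 g 29.7
cass (array([-12.2,  15.3]), np.float64(1.52))
head (array([-20.9,  20.4]), np.float64(-0.32))
c 10684 [-28.1  27.7] 0.08193197021966668
f 2326 [35.9 54.5] 0.0063598006996158085
```

{"fn": "send_rows", "kwargs": {
  "deltas": [
    {"dx": -1.3, "dy": -1.3, "dz": 0, "rx": 0, "ry": 0, "rz": 0},
    {"dx": -1.3, "dy": -1.3, "dz": -2, "rx": 0, "ry": 0, "rz": 0},
    {"dx": -1.3, "dy": -1.3, "dz": -2, "rx": 0, "ry": 0, "rz": 0}
  ]
}}

```text
clock: 13.15
tcp_pos: [0.4323, -0.4541, 0.0899]
orientation: [2.911, -1.182, 0.001]
contact_force: [0.3, 0.6, -0.9]
grip_width: 0.0264
gripper_force: 29.7
```

```bash
python3 chk.py .082
```

```text
t 13.15 tcp [ 432.3 -454.1   89.9] yaw_y -134.19 zax [ 0. -0. -1.] F [ 0.3  0.6 -0.9] w 26.4 g 29.7
cass (array([-15.8,  11.6]), np.float64(-2.15))
head (array([-19.7,  18.8]), np.float64(-0.41))
c 10611 [-27.3  28.6] 0.08125985653500731
f 2362 [36.  54.5] 0.006337824578419526
```

{"fn": "send_rows", "kwargs": {
  "deltas": [
    {"dx": 0.7, "dy": 1.7, "dz": 0, "rx": 0, "ry": 0, "rz": 0},
    {"dx": 0.7, "dy": 1.7, "dz": -2, "rx": 0, "ry": 0, "rz": 0},
    {"dx": 0.7, "dy": 1.7, "dz": -2, "rx": 0, "ry": 0, "rz": 0}
  ]
}}

```text
clock: 13.45
tcp_pos: [0.433, -0.452, 0.0876]
orientation: [-2.911, 1.181, 0.0]
contact_force: [-0.1, -0.3, -1.0]
grip_width: 0.0264
gripper_force: 29.7
```

```bash
python3 chk.py .080
```

```text
t 13.45 tcp [ 433.  -452.    87.6] yaw_y -134.17 zax [-0.  0. -1.] F [-0.1 -0.3 -1. ] w 26.4 g 29.7
cass (array([-13.8,  13.6]), np.float64(-0.14))
head (array([-20.2,  19.4]), np.float64(-0.3))
c 10621 [-28.3  27.6] 0.07893889660308129
f 2404 [35.9 54.6] 0.0063204024130093794
```

Aligned. Now descending into the mouth.

{"fn": "send_rows", "kwargs": {
  "deltas": [
    {"dx": 0, "dy": 0, "dz": -4, "rx": 0, "ry": 0, "rz": 0},
    {"dx": 0, "dy": 0, "dz": -8, "rx": 0, "ry": 0, "rz": 0},
    {"dx": 0, "dy": 0, "dz": -12, "rx": 0, "ry": 0, "rz": 0},
    {"dx": 0, "dy": 0, "dz": -15, "rx": 0, "ry": 0, "rz": 0}
  ]
}}

```text
clock: 13.83
tcp_pos: [0.4326, -0.4521, 0.072]
orientation: [-2.911, 1.182, 0.001]
contact_force: [-0.3, 1.0, -0.5]
grip_width: 0.0268
gripper_force: 29.7
```

{"fn": "send_rows", "kwargs": {
  "deltas": [
    {"dx": 0, "dy": 0, "dz": -2, "rx": 0, "ry": 0, "rz": 0},
    {"dx": 0, "dy": 0, "dz": -4, "rx": 0, "ry": 0, "rz": 0},
    {"dx": 0, "dy": 0, "dz": -6, "rx": 0, "ry": 0, "rz": 0}
  ]
}}

```text
clock: 14.08
tcp_pos: [0.4329, -0.4523, 0.0665]
orientation: [-2.911, 1.182, 0.0]
contact_force: [-0.2, -0.7, 0.1]
grip_width: 0.0265
gripper_force: 29.7
```

{"fn": "send_rows", "kwargs": {
  "deltas": [
    {"dx": 0, "dy": 0, "dz": -1, "rx": 0, "ry": 0, "rz": 0},
    {"dx": 0, "dy": 0, "dz": -2, "rx": 0, "ry": 0, "rz": 0},
    {"dx": 0, "dy": 0, "dz": -3, "rx": 0, "ry": 0, "rz": 0}
  ]
}}

```text
clock: 14.33
tcp_pos: [0.4329, -0.4523, 0.0638]
orientation: [-2.911, 1.182, 0.0]
contact_force: [-0.8, 1.8, 2.6]
grip_width: 0.0267
gripper_force: 30.0
```

{"fn": "send_rows", "kwargs": {
  "deltas": [
    {"dx": 0, "dy": 0, "dz": -1, "rx": 0, "ry": 0, "rz": 0},
    {"dx": 0, "dy": 0, "dz": -2, "rx": 0, "ry": 0, "rz": 0}
  ]
}}

```text
clock: 14.5
tcp_pos: [0.4333, -0.4527, 0.0624]
orientation: [2.91, -1.182, 0.002]
contact_force: [0.1, 0.8, 5.9]
grip_width: 0.0267
gripper_force: 30.2
```

{"fn": "send_rows", "kwargs": {
  "deltas": [
    {"dx": 0, "dy": 0, "dz": -1, "rx": 0, "ry": 0, "rz": 0},
    {"dx": 0, "dy": 0, "dz": -2, "rx": 0, "ry": 0, "rz": 0}
  ]
}}

```text
clock: 14.67
tcp_pos: [0.4334, -0.4529, 0.0605]
orientation: [2.91, -1.182, 0.003]
contact_force: [-0.8, 0.5, 5.9]
grip_width: 0.0266
gripper_force: 30.3
```

{"fn": "send_rows", "kwargs": {
  "deltas": [
    {"dx": 0, "dy": 0, "dz": -1, "rx": 0, "ry": 0, "rz": 0},
    {"dx": 0, "dy": 0, "dz": -2, "rx": 0, "ry": 0, "rz": 0},
    {"dx": 0, "dy": 0, "dz": -3, "rx": 0, "ry": 0, "rz": 0}
  ]
}}

```text
clock: 14.92
tcp_pos: [0.4333, -0.4527, 0.0572]
orientation: [2.911, -1.181, 0.002]
contact_force: [-0.2, 0.0, 4.2]
grip_width: 0.0264
gripper_force: 30.1
```

{"fn": "send_rows", "kwargs": {
  "deltas": [
    {"dx": 0, "dy": 0, "dz": -1, "rx": 0, "ry": 0, "rz": 0},
    {"dx": 0, "dy": 0, "dz": -2, "rx": 0, "ry": 0, "rz": 0},
    {"dx": 0, "dy": 0, "dz": -3, "rx": 0, "ry": 0, "rz": 0}
  ]
}}

```text
clock: 15.17
tcp_pos: [0.4332, -0.4525, 0.0539]
orientation: [2.911, -1.182, 0.001]
contact_force: [0.4, -1.1, 2.8]
grip_width: 0.0266
gripper_force: 30.1
```

{"fn": "send_rows", "kwargs": {
  "deltas": [
    {"dx": 0, "dy": 0, "dz": -1, "rx": 0, "ry": 0, "rz": 0},
    {"dx": 0, "dy": 0, "dz": -2, "rx": 0, "ry": 0, "rz": 0},
    {"dx": 0, "dy": 0, "dz": -3, "rx": 0, "ry": 0, "rz": 0}
  ]
}}

```text
clock: 15.42
tcp_pos: [0.4331, -0.4525, 0.0508]
orientation: [2.911, -1.182, 0.001]
contact_force: [0.3, -0.7, 4.7]
grip_width: 0.0268
gripper_force: 30.2
```

{"fn": "send_rows", "kwargs": {
  "deltas": [
    {"dx": 0, "dy": 0, "dz": -1, "rx": 0, "ry": 0, "rz": 0},
    {"dx": 0, "dy": 0, "dz": -2, "rx": 0, "ry": 0, "rz": 0},
    {"dx": 0, "dy": 0, "dz": -2, "rx": 0, "ry": 0, "rz": 0}
  ]
}}

```text
clock: 15.67
tcp_pos: [0.4329, -0.4523, 0.0486]
orientation: [2.911, -1.182, 0.0]
contact_force: [0.6, -0.6, 3.4]
grip_width: 0.0269
gripper_force: 30.1
```

{"fn": "send_rows", "kwargs": {
  "deltas": [
    {"dx": 0, "dy": 0, "dz": -0.5, "rx": 0, "ry": 0, "rz": 0},
    {"dx": 0, "dy": 0, "dz": -1, "rx": 0, "ry": 0, "rz": 0},
    {"dx": 0, "dy": 0, "dz": -1, "rx": 0, "ry": 0, "rz": 0}
  ]
}}

```text
clock: 15.92
tcp_pos: [0.4327, -0.4522, 0.0475]
orientation: [-2.911, 1.182, 0.001]
contact_force: [1.0, -0.7, 2.6]
grip_width: 0.0267
gripper_force: 30.7
```

{"fn": "send_rows", "kwargs": {
  "deltas": [
    {"dx": 0, "dy": 0, "dz": -0.4, "rx": 0, "ry": 0, "rz": 0},
    {"dx": 0, "dy": 0, "dz": -0.7, "rx": 0, "ry": 0, "rz": 0},
    {"dx": 0, "dy": 0, "dz": -0.7, "rx": 0, "ry": 0, "rz": 0}
  ]
}}

```text
clock: 16.17
tcp_pos: [0.4327, -0.4522, 0.047]
orientation: [-2.911, 1.182, 0.001]
contact_force: [-0.3, 0.1, 3.6]
grip_width: 0.0267
gripper_force: 30.7
```

{"fn": "send_rows", "kwargs": {
  "deltas": [
    {"dx": 0, "dy": 0, "dz": -0.3, "rx": 0, "ry": 0, "rz": 0},
    {"dx": 0, "dy": 0, "dz": -0.5, "rx": 0, "ry": 0, "rz": 0},
    {"dx": 0, "dy": 0, "dz": -0.5, "rx": 0, "ry": 0, "rz": 0}
  ]
}}

```text
clock: 16.42
tcp_pos: [0.4328, -0.4522, 0.0465]
orientation: [-2.911, 1.182, 0.0]
contact_force: [-0.6, 0.5, 3.4]
grip_width: 0.0269
gripper_force: 30.7
```

{"fn": "send_rows", "kwargs": {
  "deltas": [
    {"dx": 0, "dy": 0, "dz": -0.3, "rx": 0, "ry": 0, "rz": 0},
    {"dx": 0, "dy": 0, "dz": -0.4, "rx": 0, "ry": 0, "rz": 0},
    {"dx": 0, "dy": 0, "dz": -0.4, "rx": 0, "ry": 0, "rz": 0}
  ]
}}

```text
clock: 16.67
tcp_pos: [0.4328, -0.4522, 0.0461]
orientation: [-2.911, 1.182, 0.001]
contact_force: [-0.4, 0.2, 3.5]
grip_width: 0.0268
gripper_force: 30.7
```

{"fn": "send_rows", "kwargs": {
  "deltas": [
    {"dx": 0, "dy": 0, "dz": -0.3, "rx": 0, "ry": 0, "rz": 0},
    {"dx": 0, "dy": 0, "dz": -0.4, "rx": 0, "ry": 0, "rz": 0},
    {"dx": 0, "dy": 0, "dz": -0.4, "rx": 0, "ry": 0, "rz": 0}
  ]
}}

```text
clock: 16.92
tcp_pos: [0.4328, -0.4522, 0.0458]
orientation: [-2.911, 1.182, 0.0]
contact_force: [-0.9, 1.4, 4.5]
grip_width: 0.0264
gripper_force: 30.9
```

{"fn": "send_rows", "kwargs": {
  "deltas": [
    {"dx": 0, "dy": 0, "dz": -0.3, "rx": 0, "ry": 0, "rz": 0},
    {"dx": 0, "dy": 0, "dz": -0.3, "rx": 0, "ry": 0, "rz": 0},
    {"dx": 0, "dy": 0, "dz": -0.3, "rx": 0, "ry": 0, "rz": 0}
  ]
}}

```text
clock: 17.17
tcp_pos: [0.4328, -0.4522, 0.0458]
orientation: [-2.911, 1.182, 0.0]
contact_force: [-0.6, 0.6, 5.9]
grip_width: 0.0261
gripper_force: 31.0
```

{"fn": "send_rows", "kwargs": {
  "deltas": [
    {"dx": 0, "dy": 0, "dz": -0.3, "rx": 0, "ry": 0, "rz": 0},
    {"dx": 0, "dy": 0, "dz": -0.3, "rx": 0, "ry": 0, "rz": 0},
    {"dx": 0, "dy": 0, "dz": -0.3, "rx": 0, "ry": 0, "rz": 0}
  ]
}}

```text
clock: 17.42
tcp_pos: [0.4329, -0.4523, 0.0456]
orientation: [-2.911, 1.182, 0.0]
contact_force: [0.1, 1.1, 8.9]
grip_width: 0.0268
gripper_force: 31.2
```

{"fn": "send_rows", "kwargs": {
  "deltas": [
    {"dx": 0, "dy": 0, "dz": -0.2, "rx": 0, "ry": 0, "rz": 0},
    {"dx": 0, "dy": 0, "dz": -0.3, "rx": 0, "ry": 0, "rz": 0},
    {"dx": 0, "dy": 0, "dz": -0.3, "rx": 0, "ry": 0, "rz": 0}
  ]
}}

```text
clock: 17.67
tcp_pos: [0.433, -0.4524, 0.0456]
orientation: [2.911, -1.182, 0.0]
contact_force: [-1.8, 0.9, 9.3]
grip_width: 0.0266
gripper_force: 31.3
```

It's on the stops at about 9 N, so the lips should be shut over it. Releasing.

{"fn": "send_rows", "kwargs": {
  "deltas": [
    {"dx": 0, "dy": 0, "dz": 0, "rx": 0, "ry": 0, "rz": 0},
    {"dx": 0, "dy": 0, "dz": 0, "rx": 0, "ry": 0, "rz": 0},
    {"dx": 0, "dy": 0, "dz": 0, "rx": 0, "ry": 0, "rz": 0},
    {"dx": 0, "dy": 0, "dz": 0, "rx": 0, "ry": 0, "rz": 0}
  ],
  "jaw": 45
}}

```text
clock: 18.0
tcp_pos: [0.4327, -0.4521, 0.0445]
orientation: [-2.911, 1.182, 0.001]
contact_force: [-0.3, -0.2, 0.2]
grip_width: 0.0449
gripper_force: 0.0
```

{"fn": "send_rows", "kwargs": {
  "deltas": [
    {"dx": 0, "dy": 0, "dz": 15, "rx": 0, "ry": 0, "rz": 0},
    {"dx": 0, "dy": 0, "dz": 40, "rx": 0, "ry": 0, "rz": 0},
    {"dx": 0, "dy": 0, "dz": 70, "rx": 0, "ry": 0, "rz": 0},
    {"dx": 0, "dy": 0, "dz": 100, "rx": 0, "ry": 0, "rz": 0},
    {"dx": 0, "dy": 0, "dz": 120, "rx": 0, "ry": 0, "rz": 0}
  ]
}}

```text
clock: 18.42
tcp_pos: [0.4334, -0.453, 0.1675]
orientation: [2.91, -1.182, 0.004]
contact_force: [1.0, -1.2, -0.2]
grip_width: 0.0451
gripper_force: 0.0
```

{"fn": "send_rows", "kwargs": {
  "deltas": [
    {"dx": 0, "dy": 0, "dz": 0, "rx": 0, "ry": 0, "rz": 0},
    {"dx": 0, "dy": 0, "dz": 0, "rx": 0, "ry": 0, "rz": 0}
  ]
}}

```text
clock: 18.58
tcp_pos: [0.4334, -0.4527, 0.1659]
orientation: [2.91, -1.182, 0.004]
contact_force: [0.9, 0.0, -0.1]
grip_width: 0.0451
gripper_force: 0.0
```

```bash

python3 - <<'E'
from h import *
state()
im,w,f=grab('wrist'); cv2.imwrite('pics/w8.png',im)
s,ws,_=grab('scene')
cv2.imwrite('pics/c8.png',np.hstack([cv2.resize(im[140:340,220:400],(360,400)),cv2.resize(s[200:280,290:370],(400,400))]))
L=np.array([np.cos(np.radians(-44.4)),np.sin(np.radians(-44.4))])
p=w[205:300,292:330].reshape(-1,3)
p=p[(p[:,2]>.030)&(p[:,2]<.043)]
l=(p[:,:2]-np.array([.4333,-.4492]))@L*1000; print(np.polyfit(l,p[:,2]*1000,1),l.min(),l.max(),np.median(p[:,2]))
E
```

```text
t 18.58 tcp [ 433.4 -452.7  165.9] yaw_y -134.19 zax [ 0.002 -0.002 -1.   ] F [ 0.9  0.  -0.1] w 45.1 g 0.0
[5.29227141e-03 3.90035690e+01] -38.907489826898086 25.853061207547082 0.038958089632950554
```

View pics/c8.png

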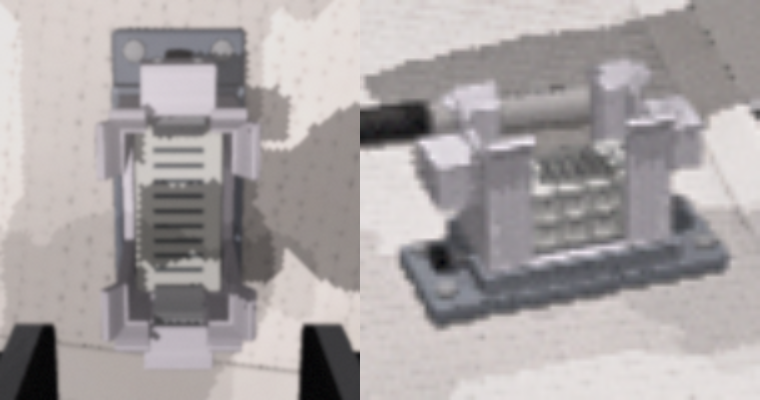

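Both cassettes are stacked in the well. The upper lid is level at 39.0 mm, the same as the lip-held height of the first, with the lips over both ends (crop (180,125) and (180,300)). Handing in.

```bash
python3 -c "
from bench import r
print(r.hand_in())"
```

```text
the job is handed in; nothing more can be done
None
```

Both cassettes are loaded flat in the magazine, one on top of the other. The final camera check showed the top one level and held down under both lips. The push readings peaked at about 9 N, and the job is handed in, though no verdict came back.

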